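Set the stripper-foot clearance of a bench punch with a feeler gauge

TASK

Set the clearance under the yellow foot of the blue bench punch with the orange-handled feeler gauge: slide the blade along the leaning bed under the raised foot until its tip shows on the far side, let go, and press the red button of the foot down gently until the foot just nips the blade. Then draw the blade straight out along the bed, feeling a light drag from the foot (if it slides free, put it back and press again), without shifting the foot. Lay the gauge flat on the green mat, do not drop it, and leave the flap wheels, the can and the spanner where they are.

Things in the scene. Friction and masses are not known exactly. Their poses are not given: they have to be found in the camera images.
- gauge_grip (a point): centre of the feeler gauge's orange block handle, 60 long, 20 wide, rising 34 mm above the top face of its steel blade (170 x 36 x 6 mm). x along the blade from handle to tip, y across it, z out of the face with the handle. This point is 23 mm above the blade's underside, 17 mm below the handle's top. Starts flat on the mat, handle up
- gauge_tip (a point): end of the gauge blade, middle of its width and thickness: 140 mm along x from the handle centre, 20 mm lower. Same axes. The whole gauge is rigid, 0.13 to 0.21 kg, its centre of mass about 15 mm towards the tip from the handle centre
- gauge_mid (a point): middle of the 170 mm blade, half-way through its thickness: 55 mm along x from the handle centre, 20 mm lower. Same axes
- bed: leaning steel bed of the punch, fixed. Origin on its top face, square under the centre of the red button. x points down the slope (away from the robot, falling 25 degrees), y level, to the left along the bed, z square out of the bed. The plate spans x -90 to 60, y -175 to 75 mm. A stop lip 5 mm high runs along y at x 24 to 32 mm
- bed_mouth (a point): point on the bed's top face at y = -25 mm, x = 0, below the right-hand edge of the foot: the mouth of the gap. Same axes as the bed. The blade goes in here from the -y end, moving along +y, its centre line on x = 0, handle outwards. Two steel guide rods, 12 mm thick and 70 mm high, carry the foot at bed x = -62, y = -17 and 17 mm
- foot (a joint): clearance in m between the yellow foot's underside and the bed (0 to 0.03; starts 0.013 to 0.022). The foot slides square to the bed and stays where it is left: about 3 N push it down, 6 N lift it. Once it meets the blade the force rises sharply
- foot_top (a point): centre of the top of the foot's red round button, 34 mm across and 22 mm high, where the foot is pressed, 36 mm above the foot's underside. Same axes as the bed. The yellow foot is a plate 50 mm along y (y -25 to 25 mm on the bed), 14 mm thick, x -75 to 25 mm. The button is sprung in the foot, 1.2 N a mm, 10 mm of travel, so the foot itself starts to move when it is about 2.5 mm in
- mat: green mat on the bench, fixed, 220 (its x) by 260 (its y) by 3 mm thick; origin at the centre of its underside, on the bench top
- flap_wheel_a: brown abrasive flap wheel 48 mm across, 30 mm tall, steel shank up to 74 mm; a bystander, origin at its underside
- flap_wheel_b: second flap wheel, the same; a bystander, origin at its underside
- spray_can: can with a red label, 64 mm across, 170 mm tall; a bystander, origin at its underside
- spanner: steel spanner lying flat, about 190 mm long; a bystander, origin at its underside
Mind the look-alikes: they are no part of the job. Of the things that look like the part that bears gauge_grip, the smaller one is meant.

How it is judged:
On the way, in this order (a step that is already met when the one before it is completed fails the run):
1. the blade lies under the raised foot, its tip at the far side (y of gauge_tip in the frame of bed above 0.02 m and x of gauge_tip in the frame of bed between -0.03 and 0.03 m and z of gauge_tip in the frame of bed between -0.001 and 0.012 m and value of joint foot above 0.0095 m), for 0.2 s.
2. the foot is pressed down and nips the blade, which nobody holds (y of gauge_tip in the frame of bed above 0.02 m and x of gauge_tip in the frame of bed between -0.03 and 0.03 m and z of gauge_tip in the frame of bed between -0.001 and 0.012 m and value of joint foot below 0.0075 m and contact force between foot and gauge above 0.5 N and contact force between the fingers and gauge below 0.05 N), for 0.2 s.
3. the blade is drawn out while the foot drags on it (y of gauge_tip in the frame of bed between -0.02 and 0.012 m and contact force between foot and gauge above 0.3 N and contact force between the fingers and gauge above 0.5 N and linear speed of gauge above 0.003 m/s), for 0.1 s.
At the end, for the whole second after the job is handed in: The foot stands 4.5 to 7.5 mm above the bed (blade thickness 6 mm, 1.5 mm either way) and is still; the gauge lies flat (within 0.1 rad), handle up, the middle of its blade over the green mat and resting on it, released and at rest (value of joint foot between 0.0045 and 0.0075 m and x of gauge_mid in the frame of mat between -0.11 and 0.11 m and y of gauge_mid in the frame of mat between -0.13 and 0.13 m and z of gauge_mid in the frame of mat between 0.003 and 0.01 m and angle between gauge_mid's own z axis and vertical below 0.1 rad and linear speed of gauge below 0.02 m/s and angular speed of gauge below 0.2 rad/s and velocity of joint foot below 0.002 m/s and contact force between the fingers and gauge below 0.05 N); the robot touches nothing.
It fails at once if the blade is clamped or levered hard against the foot (over 35 N) (contact force between foot and gauge above 35 N).
It fails at once if the gauge is dropped (contact force between the fingers and gauge below 0.01 N and linear speed of gauge above 0.6 m/s).
It fails at once if a flap wheel, the can or the spanner is pushed more than 40 mm (distance of any of flap_wheel_a, flap_wheel_b, spray_can, spanner from where it was at the start of the episode above 0.04 m).
It also fails if it takes over 56 s, if anything falls off the work surface, if the arm or the gripper's body presses on something with over 40 N, if the wrist force passes 120 N, or if a joint passes its speed limit or range.

ROBOT

A 6-joint arm with a two-finger parallel gripper is mounted at the origin on the work surface. World frame = base frame: x ahead of the robot, y to its left, z up, the work surface at z = 0. Lengths are in m, angles in rad, forces in N, time in s.
With the tool pointing down it reaches from about 0.375 to 0.975 m from the base axis. Payload 3.8 kg.
Tool frame: the origin (TCP) lies midway between the tips of the shut fingers; the grasp point (between the pads) lies 19 mm behind it; z points along the fingers, y is the direction in which the jaws open and shut (so a half turn about z gives the same grasp; the last joint's range is limited). The gripper opens to 85 mm and grips with 20 to 120 N. Pads are 22 mm wide; open, the fingers measure 114 mm over their backs; the gripper's body (76 mm by 85 mm) begins 54 mm behind the grasp point. The pads swing forward as they close: fully open they stand 13 mm farther back than shut.
Start: joints at [-1.382, 0.264, 1.604, -0, 1.274, -0.037], TCP at [0.151, -0.658, 0.231] pointing down, gripper open.
Joint ranges: [-2.63, 2.63], [-0.94, 2.18], [0.31, 2.57], [-1.31, 4.45], [0, 2.66], [-2.55, 2.55]. Speed limits (rad/s): [2.57, 2.57, 3.14, 3.14, 3.14, 3.14].

INTERFACE

Orientations are given as a rotation vector (axis times angle).
In Python, from workcell import bot gives the robot as it stands.
- The arm moves only by the tool drive_tool, never from a script. Its argument "deltas" is a list of rows, each an object with "hand": the opening, from 0 (shut) to 1 (fully open); "offset": the shift along the world's x, y, z in cm, a list of three; "angular": the turn, a rotation vector about the world's x, y, z in degrees, a list of three. A call has 1 to 8 rows; each row is the pose to reach, as a shift and turn from the pose commanded when the call began; what a row does not reach only later rows make up. A row lasts 1/8 s, in which the tool goes at most 62.5 mm and 10.7 degrees, less where a joint would pass 70% of its speed; a pose out of reach is approached as far as the arm can. A call with a gripper value outside its range is refused whole. The fingers move at their own pace and stop on an object; "force" is the grip in N (left out, the last holds). Time passes only in rows, so rows that repeat a pose let the fingers close. It gives the time, the measured TCP pose, the force and the opening at its end, in the units of the state.
- bot.read_state(): the state, without advancing time (a new reading comes with each control period).
- bot.read_camera(name): name is "scene" or "top" or "wrist"; returns a dict with "frame" (400x640x3 uint8, blue, green, red), "mtx" (3x3 intrinsics, pixels), "R" (3x3) and "t" (3): a world point X has camera coordinates R X + t. Camera axes: x right, y down, z forward; pixel columns grow to the right and rows downward; lengths in m; the calibration is good to about 2 mm. A picture is of the moment at which its call begins. There is no depth.
- bot.finish_job(): hands the job in, once; it reports no verdict.
The state is a dict: "time": time; "q": joint angles; "joint_vel": joint speeds; "joint_torque": joint torques, N m; "tool_pos": TCP position; "tcp_rot": TCP orientation; "wrist_force": force on the tool from outside, world axes, zero at the start; "torque": the same for the moment, N m; "width": opening from 0.0 (shut) to 1.0 (fully open).
Only numpy, scipy, OpenCV 4.12 (cv2) and the standard library are available. Lean on these libraries where they do the work, as an engineer would, in place of code of your own. Each camera call takes 0.05 s, during which the arm holds its last target. There are 200 camera calls.

## Working session

There is one attempt and no reset: what is moved stays moved. The work goes in short steps, Python scripts to look and compute and a tool call to move; the robot and the scene stay as the last step left them, time stands still between calls to the robot, and variables do not carry over. Pictures are saved under pics/ and viewed, about 8 in all and at most 12, crops included, and the job is handed in when it is done.

Besides the shell and the picture viewer there is one more tool, called after ">>>" as name(argument=value, ...), one argument or row to a line, values as JSON. drive_tool: Moves the arm, as the interface text tells. Its arguments: {"type":"object","properties":{"deltas":{"type":"array"},"force":{"type":"number"}},"required":["deltas"]}

```bash
mkdir -p pics; ls
python3 - <<'E'
from workcell import bot
import cv2,numpy as np,pickle
s=bot.read_state();print({k:np.round(v,3) for k,v in s.items()})
d={}
for n in("scene","top","wrist"):
    c=bot.read_camera(n);d[n]=c;cv2.imwrite(f"pics/{n}0.png",c["frame"]);print(n,np.round(c["mtx"],1).tolist(),np.round(c["R"],3).tolist(),np.round(c["t"],3))
pickle.dump(d,open("c0.pkl","wb"))
E
```

```text
pics
{'time': np.float64(0.0), 'q': array([-1.382,  0.265,  1.605,  0.   ,  1.274, -0.037]), 'joint_vel': array([ 0.002, -0.001, -0.002, -0.001,  0.002, -0.001]), 'joint_torque': array([ 0.0000e+00, -5.1512e+01, -3.6731e+01, -0.0000e+00,  1.3000e-02,
       -0.0000e+00]), 'tool_pos': array([ 0.151, -0.657,  0.23 ]), 'tcp_rot': array([-3.119, -0.354,  0.   ]), 'wrist_force': array([ 0.101, -0.045,  0.225]), 'torque': array([0.006, 0.03 , 0.01 ]), 'width': np.float64(0.994)}
scene [[370.1, 0.0, 319.1], [0.0, 370.1, 195.9], [0.0, 0.0, 1.0]] [[0.6, 0.8, 0.007], [0.54, -0.399, -0.741], [-0.59, 0.448, -0.672]] [-0.308 -0.143  1.338]
top [[365.4, 0.0, 321.9], [0.0, 365.4, 198.3], [0.0, 0.0, 1.0]] [[-0.002, -1.0, 0.031], [-0.997, -0.001, -0.082], [0.082, -0.031, -0.996]] [0.038 0.465 1.073]
wrist [[354.4, 0.0, 318.4], [0.0, 354.4, 194.8], [0.0, 0.0, 1.0]] [[0.224, -0.975, -0.002], [-0.941, -0.217, 0.26], [-0.254, -0.057, -0.966]] [-0.674 -0.033  0.379]
```

View pics/scene0.png

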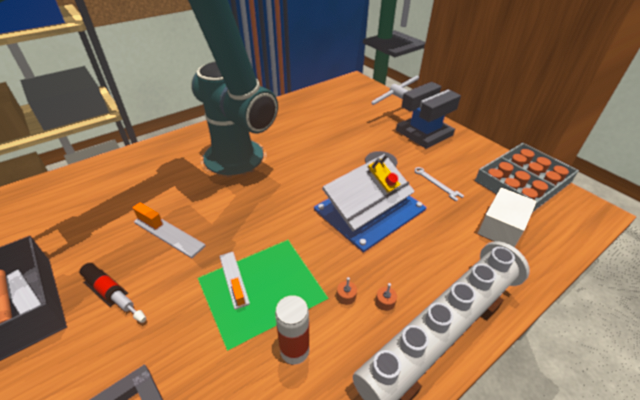

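View pics/top0.png

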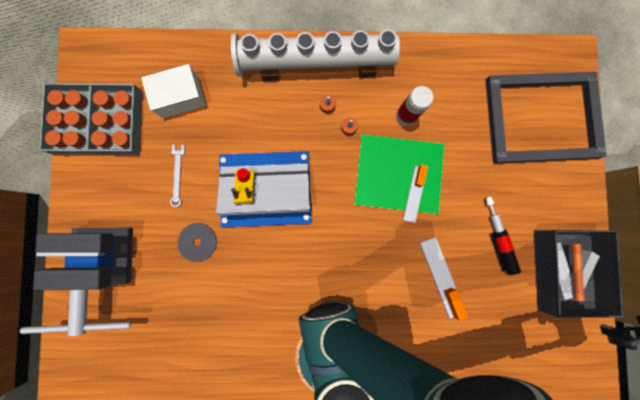

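The scene shows two orange-handled gauges: a small one on the mat (top view, handle 421,175, tip 410,221) and a larger one on the bare bench (handle 456,305, tip 430,240). The small one on the mat fits "the smaller one, flat on the mat". The punch's red button is at (243,174) in the top view. I'll confirm with an enlarged crop and measure.

```bash
cat > h.py <<'E'
import cv2,numpy as np
def campos(c): return -c["R"].T@c["t"]
def ray(c,p):
    d=c["R"].T@np.linalg.solve(c["mtx"],[p[0],p[1],1.]); return campos(c),d/np.linalg.norm(d)
def onz(c,p,z): o,d=ray(c,p); return o+d*(z-o[2])/d[2]
def onplane(c,p,q,n): o,d=ray(c,p); return o+d*(np.dot(q-o,n)/np.dot(d,n))
def proj(c,X):
    u=c["mtx"]@(c["R"]@np.asarray(X,float)+c["t"]); return u[:2]/u[2]
def tri(cs,ps):
    A=np.zeros((3,3));b=np.zeros(3);
    for c,p in zip(cs,ps):
        o,d=ray(c,p);M=np.eye(3)-np.outer(d,d);A+=M;b+=M@o
    X=np.linalg.solve(A,b);return X,[np.round(proj(c,X)-p,1).tolist() for c,p in zip(cs,ps)]
RNG=dict(orange=((8,170,120),(17,255,255)),red=((0,200,120),(4,255,255)),yellow=((22,150,90),(32,255,255)),green=((50,120,60),(75,255,255)),blue=((105,150,60),(118,255,255)))
def blobs(c,col,amin=15):
    h=cv2.cvtColor(c["frame"],cv2.COLOR_BGR2HSV);m=cv2.inRange(h,*RNG[col])
    cs,_=cv2.findContours(m,cv2.RETR_EXTERNAL,cv2.CHAIN_APPROX_NONE)
    return [k for k in sorted(cs,key=cv2.contourArea,reverse=True) if cv2.contourArea(k)>=amin]
def show(ks):
    for k in ks[:8]:
        (x,y),(w,h),a=cv2.minAreaRect(k);print("  ",round(x,1),round(y,1),round(w,1),round(h,1),round(a,1),cv2.contourArea(k))
E
python3 - <<'E'
from h import *
import pickle
d=pickle.load(open("c0.pkl","rb"))
for n in("top","scene"):
    print(n,campos(d[n]).round(3))
    for col in RNG: print(col);show(blobs(d[n],col))
t=d["top"]
for p in[(421,175),(410,221),(243,174)]: print(p,onz(t,p,.03).round(3))
a=cv2.resize(t["frame"][125:235,205:315],None,fx=3.6,fy=3.6,interpolation=cv2.INTER_CUBIC)
b=cv2.resize(t["frame"][130:240,350:460],None,fx=3.6,fy=3.6,interpolation=cv2.INTER_CUBIC)
cv2.imwrite("pics/crop1.png",np.hstack([a,b]))
s=d["scene"]["frame"][140:260,300:440];cv2.imwrite("pics/crop2.png",cv2.resize(s,None,fx=5,fy=5,interpolation=cv2.INTER_CUBIC))
E
```

```text
top [0.375 0.072 1.106]
orange
   323.9 217.1 568.4 372.4 0.9 139713.0
   533.5 358.5 81.0 171.0 90.0 6191.0
   544.5 117.4 63.2 84.3 87.2 4976.5
   539.7 330.6 29.5 36.8 74.1 823.5
   55.0 307.5 35.0 26.0 90.0 803.0
   577.6 272.0 56.4 8.0 86.6 363.0
   93.5 304.5 12.2 29.5 2.6 310.0
   54.0 262.5 11.0 18.0 90.0 170.0
red
   504.7 244.1 16.4 12.6 71.6 172.0
   243.0 174.5 11.0 10.0 90.0 82.0
yellow
   243.6 186.0 18.0 32.8 2.6 280.5
green
   399.6 173.7 84.7 70.5 6.3 5047.0
blue
   265.5 219.1 11.3 89.3 87.9 783.0
   263.5 158.6 10.9 87.5 87.6 763.5
   82.5 262.0 10.0 35.0 90.0 332.0
scene [ 1.051 -0.41   0.795]
orange
   254.0 235.5 327.0 508.0 90.0 108172.5
   508.1 292.9 76.2 286.1 44.4 13065.0
   5.0 295.5 10.0 51.0 0.0 310.0
   556.8 172.8 13.4 18.4 45.0 160.5
   539.6 164.3 12.0 19.0 53.1 148.5
   523.0 155.8 10.9 19.3 58.0 131.5
   530.0 192.5 9.0 14.0 90.0 85.0
   539.5 185.0 8.0 13.0 90.0 79.5
red
   103.8 284.3 17.0 17.7 45.0 246.0
   392.3 177.8 8.5 7.8 45.0 54.5
yellow
   383.7 174.8 33.8 14.3 51.7 249.5
green
   260.4 289.8 76.9 112.7 63.4 6213.5
blue
   327.5 32.5 65.0 79.0 90.0 4132.0
   29.0 11.7 31.2 64.0 80.5 1572.0
   388.2 223.3 19.0 77.0 53.8 1052.0
   432.4 124.7 12.6 21.2 81.5 113.5
   258.9 35.5 71.3 2.2 84.8 51.5
   239.3 19.0 38.5 2.4 82.9 47.0
   266.0 30.0 60.3 2.1 85.6 46.5
   282.3 24.0 48.1 1.9 86.6 30.5
(421, 175) [ 0.534 -0.259  0.03 ]
(410, 221) [ 0.396 -0.223  0.03 ]
(243, 174) [0.536 0.271 0.03 ]
```

View pics/crop1.png

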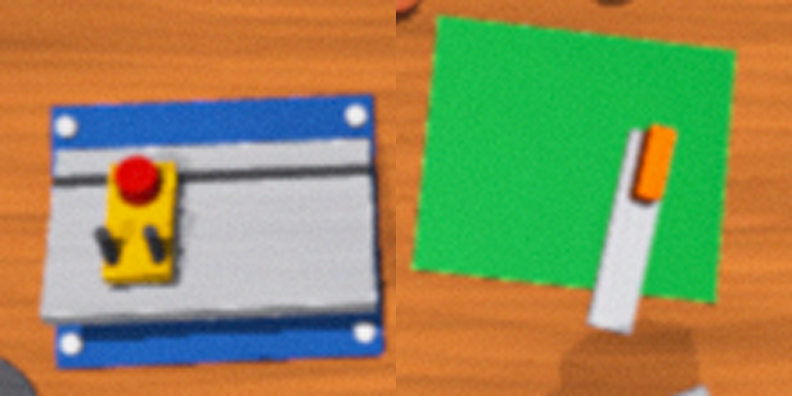

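View pics/crop2.png

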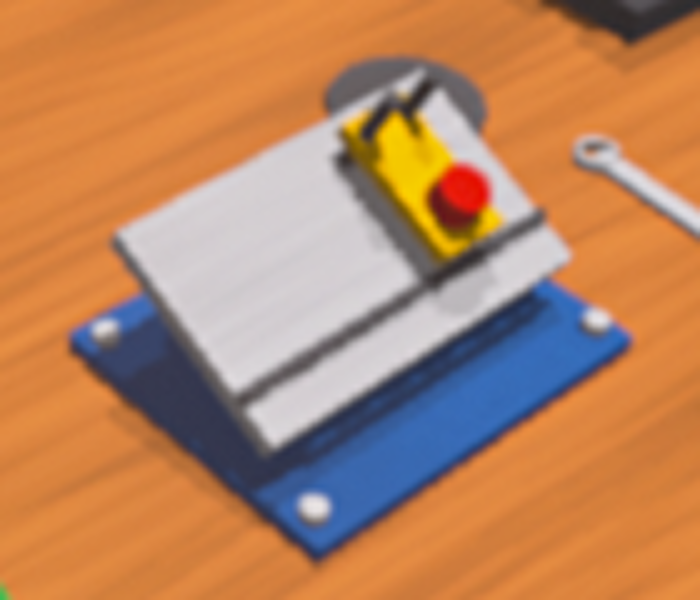

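```bash
cat > bedfit.py <<'E'
from h import *
import pickle
from scipy.optimize import least_squares
d=pickle.load(open("c0.pkl","rb"));T=d["top"];S=d["scene"]
a=lambda x,y:np.array([205+x/3.6,125+y/3.6]); b=lambda x,y:np.array([300+x/5,140+y/5])
P=[((-90,75,0),a(42,318),b(425,68)),((-90,-175,0),a(377,301),b(118,235)),((60,-175,0),a(370,140),b(265,440)),((60,75,0),a(57,152),b(570,252)),
((28,-175,5),a(370,168),b(243,396)),((28,75,5),a(54,180),b(542,210))]
X=[];W=[]
for l,p,q in P:
    w,e=tri([T,S],[p,q]);X.append(l);W.append(w);print(l,w.round(4),e)
w,e=tri([T,S],[a(138,176),b(466,187)]);print("button",w.round(4),e)
th=np.radians(25)
def fr(y):
    c,s=np.cos(y),np.sin(y);Rz=np.array([[c,-s,0],[s,c,0],[0,0,1]])
    return Rz@np.array([[np.cos(th),0,np.sin(th)],[0,1,0],[-np.sin(th),0,np.cos(th)]])
X=np.array(X)/1e3;W=np.array(W)
r=least_squares(lambda v:((X@fr(v[3]).T+v[:3])-W).ravel(),[.5,.27,.06,0])
print("bed o",r.x[:3].round(4),"yaw deg",np.degrees(r.x[3]).round(2));print(r.fun.reshape(-1,3).round(4)*1000)
B=fr(r.x[3]);print("button in bed mm",(B.T@(w-r.x[:3])*1e3).round(1))
pickle.dump((r.x[:3],B,r.x[3]),open("bed.pkl","wb"))
c=lambda x,y:np.array([350+(x-396)/3.6,130+y/3.6])
# gauge in top: handle top corners z=.043, blade tip corners z=.009
H=[onz(T,c(*p),.043) for p in((651,125),(677,130),(662,202),(636,197))];print("handle top",np.mean(H,0).round(4))
t=[onz(T,c(*p),.009) for p in((590,323),(631,332))];tip=np.mean(t,0);print("tip",tip.round(4))
g=np.mean(H,0);v=tip-g;print("len",np.hypot(*v[:2]).round(4),"yaw",np.degrees(np.arctan2(v[1],v[0])).round(1))
m=[onz(T,c(*p),.003) for p in((438,16),(736,52),(716,302),(413,270))];print("mat",np.mean(m,0).round(4),np.round(m,3).tolist())
E
python3 bedfit.py
```

```text
(-90, 75, 0) [0.4177 0.3261 0.1148] [[-0.8, -0.7], [-0.9, 0.1]]
(-90, -175, 0) [0.4299 0.0754 0.1141] [[-0.6, -0.5], [-0.7, 0.0]]
(60, -175, 0) [0.5615 0.0793 0.0568] [[0.1, 0.1], [0.1, -0.0]]
(60, 75, 0) [0.5519 0.3308 0.0542] [[-0.2, -0.1], [-0.2, 0.0]]
(28, -175, 5) [0.5376 0.0806 0.0703] [[-0.4, -0.3], [-0.5, 0.0]]
(28, 75, 5) [0.5268 0.3285 0.0716] [[-0.2, -0.2], [-0.3, 0.0]]
button [0.5234 0.2545 0.1232] [[-0.6, -0.6], [-0.8, 0.1]]
bed o [0.502  0.2534 0.0785] yaw deg 2.39
[[-0.3 -1.2  1.7]
 [-2.1 -0.2  2.4]
 [ 2.2  1.5 -3.6]
 [ 1.4 -0.2 -1. ]
 [-0.9 -0.9  0.9]
 [-0.4  1.  -0.4]]
button in bed mm [ 0.5  0.2 49.6]
handle top [ 0.531  -0.2595  0.043 ]
tip [ 0.3969 -0.2277  0.009 ]
len 0.1378 yaw 166.7
mat [ 0.5404 -0.203   0.003 ] [[0.664, -0.086, 0.003], [0.634, -0.343, 0.003], [0.419, -0.32, 0.003], [0.446, -0.063, 0.003]]
```

The crop confirms it: the small gauge is on the mat, with its handle centred at about (423,175) full-frame. The bed fit is good to about 2–3 mm, and the button reads 49.6 mm above the bed, so clearance is about 13.6 mm. Moving above the gauge with a turn of about +153°, which leaves the last joint room for the bed.

>>> drive_tool(
  deltas=[
    {"hand": 1, "offset": [5, 5, 0], "angular": [0, 0, 10]},
    {"hand": 1, "offset": [10, 10, 0], "angular": [0, 0, 20]},
    {"hand": 1, "offset": [14, 14.5, 0], "angular": [0, 0, 30]},
    {"hand": 1, "offset": [18, 19, 0], "angular": [0, 0, 40]},
    {"hand": 1, "offset": [22, 23.5, 0], "angular": [0, 0, 50]},
    {"hand": 1, "offset": [26, 28, -1], "angular": [0, 0, 60]},
    {"hand": 1, "offset": [30, 32, -2], "angular": [0, 0, 70]},
    {"hand": 1, "offset": [33, 36, -3], "angular": [0, 0, 80]},
  ],
)

```text
time: 1.15
tool_pos: [0.4825, -0.296, 0.2009]
tcp_rot: [2.156, 2.284, 0.0]
wrist_force: [0.3, -0.9, -0.5]
width: 1.004
```

>>> drive_tool(
  deltas=[
    {"hand": 1, "offset": [2, 2, -1], "angular": [0, 0, 10]},
    {"hand": 1, "offset": [4, 3.5, -2], "angular": [0, 0, 20]},
    {"hand": 1, "offset": [5, 3.8, -3], "angular": [0, 0, 30]},
    {"hand": 1, "offset": [5, 3.8, -4], "angular": [0, 0, 40]},
    {"hand": 1, "offset": [5, 3.8, -5], "angular": [0, 0, 50]},
    {"hand": 1, "offset": [5, 3.8, -6], "angular": [0, 0, 60]},
    {"hand": 1, "offset": [5, 3.8, -6], "angular": [0, 0, 70]},
    {"hand": 1, "offset": [5, 3.8, -6], "angular": [0, 0, 74]},
  ],
)

```text
time: 2.15
tool_pos: [0.5307, -0.2596, 0.1406]
tcp_rot: [-0.352, -3.121, -0.001]
wrist_force: [-0.2, -0.6, 0.6]
width: 1.001
```

Run:
```python
from workcell import bot
from h import *
import pickle
from scipy.spatial.transform import Rotation as Ro
s=bot.read_state();print(s["time"],s["tool_pos"].round(4),s["q"].round(2));print(Ro.from_rotvec(s["tcp_rot"]).as_matrix().round(3))
c=bot.read_camera("wrist");pickle.dump(c,open("c1.pkl","wb"));cv2.imwrite("pics/wrist1.png",c["frame"])
print(campos(c));show(blobs(c,"orange",100))
```

```text
2.15 [ 0.5307 -0.2596  0.1406] [-0.5   0.18  1.88 -0.    1.08 -1.84]
[[-0.975  0.223 -0.001]
 [ 0.223  0.975  0.001]
 [ 0.001  0.    -1.   ]]
[ 0.46781681 -0.24509979  0.28364597]
   321.6 195.4 26.3 85.2 0.9 2129.5
```

View pics/wrist1.png

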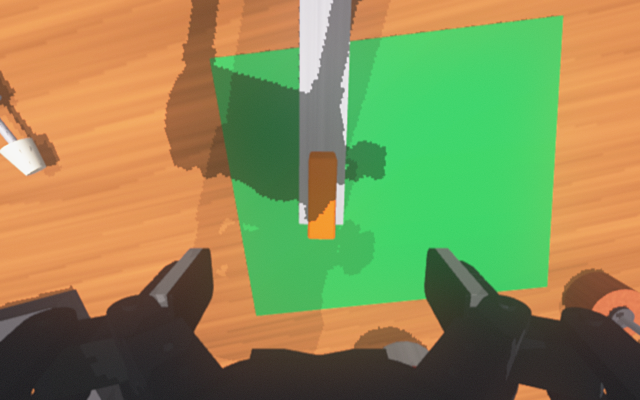

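Run:
```python
from h import *
import pickle
c=pickle.load(open("c1.pkl","rb"))
k=blobs(c,"orange",100)[0][:,0,:]
for y in(165,185,205,230): 
    r=k[k[:,1]==y][:,0];print(y,r.min(),r.max(),onz(c,((r.min()+r.max())/2,y),.043).round(4))
print("ymin,max",k[:,1].min(),k[:,1].max())
E=onz(c,(321.7,k[:,1].max()+.5),.043);N=onz(c,(322,k[:,1].min()-.5),.009);N2=onz(c,(322,k[:,1].min()-.5),.043);print("far end",E.round(4),"near if bottom",N.round(4),"if top",N2.round(4))
u=np.array([-.973,.23,0]);print("centre from far",(E+.03*u).round(4))
# blade edges
for y in(20,60,100):
    row=cv2.cvtColor(c["frame"],cv2.COLOR_BGR2HSV)[y,280:370];s=np.where(row[:,1]<60)[0]+280
    print(y,s.min(),s.max(),onz(c,((s.min()+s.max())/2,y),.009).round(4))
```

```text
165 310 335 [ 0.5105 -0.252   0.043 ]
185 309 334 [ 0.5241 -0.2558  0.043 ]
205 309 334 [ 0.5383 -0.259   0.043 ]
230 308 334 [ 0.5566 -0.2635  0.043 ]
ymin,max 153 238
far end [ 0.5631 -0.2644  0.043 ] near if bottom [ 0.5069 -0.2512  0.009 ] if top [ 0.502  -0.2504  0.043 ]
centre from far [ 0.534  -0.2575  0.043 ]
20 299 350 [ 0.4154 -0.2287  0.009 ]
60 299 348 [ 0.4412 -0.2352  0.009 ]
100 299 347 [ 0.4686 -0.2418  0.009 ]
```

>>> drive_tool(
  deltas=[
    {"hand": 1, "offset": [-0.25, 0.3, -4], "angular": [0, 0, -1]},
    {"hand": 1, "offset": [-0.25, 0.3, -8], "angular": [0, 0, -1]},
    {"hand": 1, "offset": [-0.25, 0.3, -11], "angular": [0, 0, -1]},
    {"hand": 1, "offset": [-0.25, 0.3, -12.7], "angular": [0, 0, -1]},
    {"hand": 0, "offset": [-0.25, 0.3, -12.7], "angular": [0, 0, -1]},
    {"hand": 0, "offset": [-0.25, 0.3, -12.7], "angular": [0, 0, -1]},
    {"hand": 0, "offset": [-0.25, 0.3, -12.7], "angular": [0, 0, -1]},
    {"hand": 0, "offset": [-0.25, 0.3, -12.7], "angular": [0, 0, -1]},
  ],
  force=40,
)

```text
time: 3.2
tool_pos: [0.5299, -0.2575, 0.0159]
tcp_rot: [0.384, 3.115, -0.002]
wrist_force: [0.6, 0.5, -1.1]
width: 0.229
```

```bash
cat > goto.py <<'E'
import sys,pickle,numpy as np
from workcell import bot
from scipy.spatial.transform import Rotation as Ro
o,B,yaw=pickle.load(open("bed.pkl","rb"))
s=bot.read_state();R=Ro.from_rotvec(s["tcp_rot"])
print("t",s["time"],"pos",s["tool_pos"].round(4),"bed mm",(B.T@(s["tool_pos"]-o)*1e3).round(1),"F bed",(B.T@s["wrist_force"]).round(2),"w",s["width"].round(3))
Rt=Ro.from_matrix(np.c_[B[:,1],B[:,0],-B[:,2]])
print("rotvec deg to bed pose",np.degrees((Rt*R.inv()).as_rotvec()).round(2))
print("unit moves cm per 10mm bed x,y,z:",B.round(3).T.tolist())
for a in sys.argv[1:]:
    p=o+B@(np.array(eval(a))/1e3);print(a,"->offset cm",((p-s["tool_pos"])*100).round(2))
E
python3 goto.py 0,-185,60 0,-185,17; cat bed.pkl >/dev/null
```

```text
Traceback (most recent call last):
  File "goto.py", line 6, in <module>
    print("t",s["time"],"pos",s["tool_pos"].round(4),"bed mm",(B.T@(s["tool_pos"]-o)*1e3).round(1),"F bed",(B.T@s["wrist_force"]).round(2),"w",s["width"].round(3))
                                                                                                                                               ^^^^^^^^^^^^^^^^
AttributeError: 'float' object has no attribute 'round'
```

>>> drive_tool(
  deltas=[
    {"hand": 0, "offset": [0, 0, 2]},
    {"hand": 0, "offset": [0, 0, 6]},
    {"hand": 0, "offset": [0, 0, 11]},
    {"hand": 0, "offset": [0, 0, 16]},
  ],
)

```text
invalid input
```

```bash
sed -i 's/s\["width"\].round(3)/round(float(s["width"]),3)/' goto.py; python3 goto.py 0,-185,60 0,-185,17
```

```text
t 3.2 pos [ 0.5299 -0.2575  0.0159] bed mm [  32.4 -511.6  -54. ] F bed [ 1.05  0.51 -0.76] w 0.229
rotvec deg to bed pose [-16.75  20.84 -72.35]
unit moves cm per 10mm bed x,y,z: [[0.906, 0.038, -0.423], [-0.042, 0.999, 0.0], [0.422, 0.018, 0.906]]
0,-185,60 ->offset cm [ 0.52 32.71 11.7 ]
0,-185,17 ->offset cm [-1.29 32.64  7.8 ]
```

>>> drive_tool(
  deltas=[
    {"hand": 0, "offset": [0, 0, 2], "angular": [0, 0, 0]},
    {"hand": 0, "offset": [0, 0, 6], "angular": [0, 0, 0]},
    {"hand": 0, "offset": [0, 0, 11], "angular": [0, 0, 0]},
    {"hand": 0, "offset": [0, 0, 16], "angular": [0, 0, 0]},
  ],
)

```text
time: 3.7
tool_pos: [0.5283, -0.2567, 0.1769]
tcp_rot: [0.385, 3.117, -0.0]
wrist_force: [0.4, -0.4, -0.7]
width: 0.232
```

>>> drive_tool(
  deltas=[
    {"hand": 0, "offset": [0.1, 4, 1], "angular": [-2.1, 2.6, -9.04]},
    {"hand": 0, "offset": [0.2, 8, 1.5], "angular": [-4.2, 5.2, -18.1]},
    {"hand": 0, "offset": [0.3, 12, 1.5], "angular": [-6.3, 7.8, -27.1]},
    {"hand": 0, "offset": [0.4, 16, 1.5], "angular": [-8.4, 10.4, -36.2]},
    {"hand": 0, "offset": [0.5, 20, 1.5], "angular": [-10.5, 13, -45.2]},
    {"hand": 0, "offset": [0.6, 24.5, 0.5], "angular": [-12.6, 15.6, -54.3]},
    {"hand": 0, "offset": [0.6, 29, -2], "angular": [-14.6, 18.2, -63.3]},
    {"hand": 0, "offset": [0.65, 32.6, -4.4], "angular": [-16.75, 20.8, -72.35]},
  ],
)

```text
time: 4.7
tool_pos: [0.5357, 0.0712, 0.1313]
tcp_rot: [-1.947, -2.02, 0.444]
wrist_force: [0.8, -1.3, -1.1]
width: 0.228
```

```bash
python3 goto.py 0,-185,60 0,-185,17
python3 - <<'E'
from workcell import bot
from h import *
import pickle
d={n:bot.read_camera(n) for n in("scene","wrist","top")}
pickle.dump(d,open("c2.pkl","wb"))
s=cv2.resize(d["scene"]["frame"][120:260,270:440],None,fx=3.5,fy=3.5,interpolation=cv2.INTER_CUBIC)
w=cv2.resize(d["wrist"]["frame"],None,fx=.5,fy=.5)
cv2.imwrite("pics/c2.png",cv2.resize(d["scene"]["frame"][120:260,270:440],None,fx=4,fy=4,interpolation=cv2.INTER_CUBIC));cv2.imwrite("pics/w2.png",d["wrist"]["frame"])
E
```

```text
t 4.7 pos [0.5357 0.0712 0.1313] bed mm [   1.3 -183.5   58.9] F bed [ 1.09 -1.29 -0.69] w 0.228
rotvec deg to bed pose [-0.07  0.13  0.29]
unit moves cm per 10mm bed x,y,z: [[0.906, 0.038, -0.423], [-0.042, 0.999, 0.0], [0.422, 0.018, 0.906]]
0,-185,60 ->offset cm [-0.06 -0.16  0.16]
0,-185,17 ->offset cm [-1.88 -0.23 -3.74]
```

View pics/w2.png

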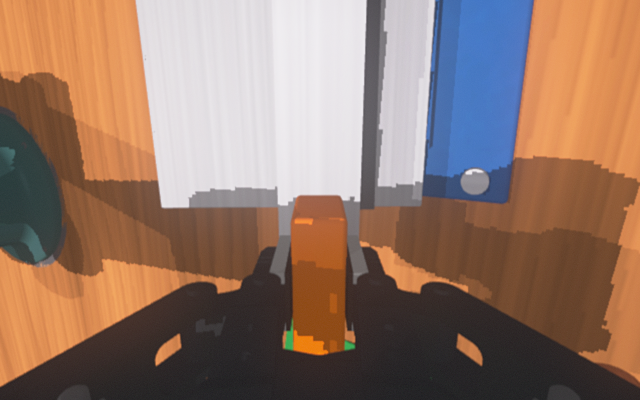

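Run:
```python
from h import *
import pickle
d=pickle.load(open("c2.pkl","rb"));o,B,y=pickle.load(open("bed.pkl","rb"))
c=d["wrist"]
for p in((161,207.5),(421,205.5),(143,60),(377,60),(431,60),(362,60)): print(p,(B.T@(onplane(c,p,o,B[:,2])-o)*1e3).round(1))
```

```text
(161, 207.5) [ -89.6 -174.4   -0. ]
(421, 205.5) [  62.  -174.2   -0. ]
(143, 60) [-89.4 -93.5  -0. ]
(377, 60) [ 33.7 -94.4  -0. ]
(431, 60) [ 61.9 -94.7  -0. ]
(362, 60) [ 25.8 -94.4   0. ]
```

View pics/c2.png

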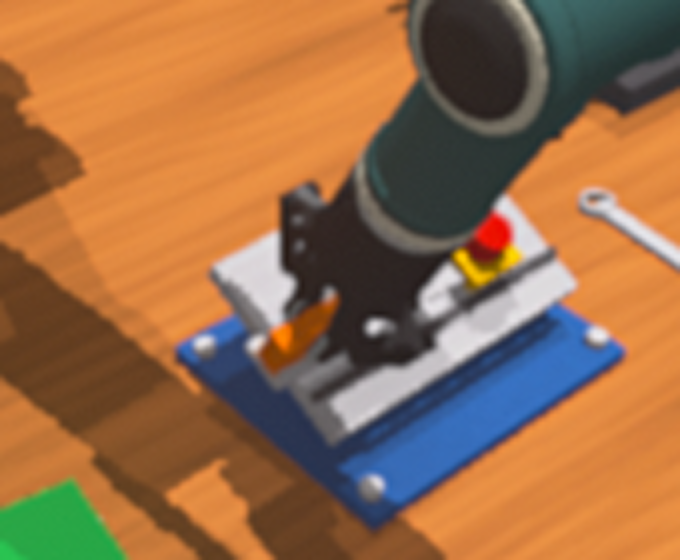

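>>> drive_tool(
  deltas=[
    {"hand": 0, "offset": [-0.5, -0.1, -1], "angular": [0, 0, 0]},
    {"hand": 0, "offset": [-1.1, -0.15, -2.2], "angular": [0, 0, 0.3]},
    {"hand": 0, "offset": [-1.65, -0.2, -3.3], "angular": [0, 0, 0.3]},
    {"hand": 0, "offset": [-1.65, -0.2, -3.3], "angular": [0, 0, 0.3]},
  ],
)

```text
time: 5.35
tool_pos: [0.5169, 0.0666, 0.0963]
tcp_rot: [-1.936, -2.027, 0.449]
wrist_force: [-0.8, 0.3, -1.5]
width: 0.226
```

```bash
python3 goto.py 0,-185,16 0,-185,12
```

```text
t 5.35 pos [0.5169 0.0666 0.0963] bed mm [  -1.1 -187.3   19.1] F bed [-0.11  0.37 -1.69] w 0.226
rotvec deg to bed pose [-0.12 -0.09 -0.21]
unit moves cm per 10mm bed x,y,z: [[0.906, 0.038, -0.423], [-0.042, 0.999, 0.0], [0.422, 0.018, 0.906]]
0,-185,16 ->offset cm [-0.04  0.23 -0.33]
0,-185,12 ->offset cm [-0.21  0.22 -0.69]
```

>>> drive_tool(
  deltas=[
    {"hand": 0, "offset": [0.05, 0.0, -0.2], "angular": [0, 0, -0.2]},
    {"hand": 0, "offset": [-0.08, 0.0, -0.4], "angular": [0, 0, -0.2]},
    {"hand": 0, "offset": [-0.08, 0.0, -0.4], "angular": [0, 0, -0.2]},
  ],
)

```text
time: 5.72
tool_pos: [0.5179, 0.0672, 0.0933]
tcp_rot: [-1.941, -2.026, 0.445]
wrist_force: [0.2, -0.3, -0.7]
width: 0.228
```

```bash
python3 goto.py
```

```text
t 5.725 pos [0.5179 0.0672 0.0933] bed mm [   1.1 -186.7   16.9] F bed [ 0.49 -0.29 -0.52] w 0.228
rotvec deg to bed pose [-0.13  0.07 -0.04]
unit moves cm per 10mm bed x,y,z: [[0.906, 0.038, -0.423], [-0.042, 0.999, 0.0], [0.422, 0.018, 0.906]]
```

>>> drive_tool(
  deltas=[
    {"hand": 0, "offset": [-0.08, 0.0, -0.18], "angular": [0, 0, 0]},
    {"hand": 0, "offset": [-0.08, 0.0, -0.18], "angular": [0, 0, 0]},
  ],
)

```text
time: 5.98
tool_pos: [0.5171, 0.0672, 0.0915]
tcp_rot: [-1.94, -2.026, 0.445]
wrist_force: [0.2, -0.4, -2.3]
width: 0.227
```

```bash
python3 goto.py
```

```text
t 5.975 pos [0.5171 0.0672 0.0915] bed mm [   1.1 -186.7   14.8] F bed [ 1.12 -0.38 -2.02] w 0.227
rotvec deg to bed pose [-0.13  0.07 -0.05]
unit moves cm per 10mm bed x,y,z: [[0.906, 0.038, -0.423], [-0.042, 0.999, 0.0], [0.422, 0.018, 0.906]]
```

>>> drive_tool(
  deltas=[
    {"hand": 0, "offset": [-0.08, 0.0, -0.18], "angular": [0, 0, 0]},
    {"hand": 0, "offset": [-0.08, 0.0, -0.18], "angular": [0, 0, 0]},
  ],
)

```text
time: 6.22
tool_pos: [0.5171, 0.0672, 0.0914]
tcp_rot: [-1.941, -2.026, 0.444]
wrist_force: [0.4, -0.7, 5.2]
width: 0.227
```

```bash
python3 goto.py
```

```text
t 6.225 pos [0.5171 0.0672 0.0914] bed mm [   1.2 -186.7   14.7] F bed [-1.89 -0.72  4.89] w 0.227
rotvec deg to bed pose [-0.14  0.14 -0.04]
unit moves cm per 10mm bed x,y,z: [[0.906, 0.038, -0.423], [-0.042, 0.999, 0.0], [0.422, 0.018, 0.906]]
```

>>> drive_tool(
  deltas=[
    {"hand": 0, "offset": [0.19, 0, 0.41], "angular": [0, 0, 0]},
    {"hand": 0, "offset": [0.15, 1, 0.41], "angular": [0, 0, 0]},
    {"hand": 0, "offset": [0.1, 2, 0.41], "angular": [0, 0, 0]},
    {"hand": 0, "offset": [0.06, 3, 0.41], "angular": [0, 0, 0]},
    {"hand": 0, "offset": [0.02, 4, 0.41], "angular": [0, 0, 0]},
  ],
)

```text
time: 6.85
tool_pos: [0.5161, 0.1081, 0.0935]
tcp_rot: [-1.94, -2.026, 0.446]
wrist_force: [0.0, 0.2, -0.8]
width: 0.227
```

```bash
python3 goto.py
python3 - <<'E'
from workcell import bot
from h import *
import pickle
d={n:bot.read_camera(n) for n in("scene","wrist","top")}
pickle.dump(d,open("c3.pkl","wb"))
a=cv2.resize(d["scene"]["frame"][130:250,310:430],(400,400),interpolation=cv2.INTER_CUBIC)
b=cv2.resize(d["top"]["frame"][130:230,215:315],(400,400),interpolation=cv2.INTER_CUBIC)
cv2.imwrite("pics/c3.png",np.hstack([a,b]))
E
```

```text
t 6.85 pos [0.5161 0.1081 0.0935] bed mm [   0.9 -145.8   17. ] F bed [ 0.36  0.17 -0.75] w 0.227
rotvec deg to bed pose [-0.13  0.03 -0.07]
unit moves cm per 10mm bed x,y,z: [[0.906, 0.038, -0.423], [-0.042, 0.999, 0.0], [0.422, 0.018, 0.906]]
```

View pics/c3.png

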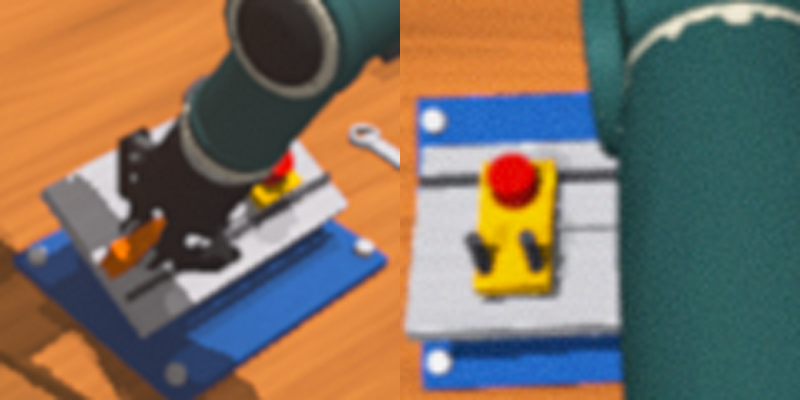

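The crop shows the blade just reaching the foot's right edge (its lower edge as a line at crop 585,228), the foot still raised and no contact force. Sliding on.

>>> drive_tool(
  deltas=[
    {"hand": 0, "offset": [-0.04, 1, 0], "angular": [0, 0, 0]},
    {"hand": 0, "offset": [-0.08, 2, 0], "angular": [0, 0, 0]},
    {"hand": 0, "offset": [-0.12, 3, 0], "angular": [0, 0, 0]},
    {"hand": 0, "offset": [-0.16, 4, 0], "angular": [0, 0, 0]},
    {"hand": 0, "offset": [-0.18, 4.4, 0], "angular": [0, 0, 0]},
    {"hand": 0, "offset": [-0.18, 4.4, 0], "angular": [0, 0, 0]},
  ],
)

```text
time: 7.75
tool_pos: [0.5146, 0.1514, 0.0938]
tcp_rot: [-1.94, -2.026, 0.446]
wrist_force: [0.3, -0.9, -2.2]
width: 0.225
```

```bash
python3 goto.py
python3 - <<'E'
from workcell import bot
from h import *
import pickle
c=bot.read_camera("top");pickle.dump(c,open("c4.pkl","wb"));o,B,y=pickle.load(open("bed.pkl","rb"))
a=cv2.resize(c["frame"][145:215,215:285],(560,560),interpolation=cv2.INTER_CUBIC);cv2.imwrite("pics/c4.png",a)
for p in((-18,25,7),(18,25,7),(0,35,7)): print(p,((proj(c,o+B@(np.array(p)/1e3))-[215,145])*8).round())
E
```

```text
t 7.75 pos [0.5146 0.1514 0.0938] bed mm [   1.  -102.4   17.3] F bed [ 1.18 -0.87 -1.84] w 0.225
rotvec deg to bed pose [-0.12  0.06 -0.08]
unit moves cm per 10mm bed x,y,z: [[0.906, 0.038, -0.423], [-0.042, 0.999, 0.0], [0.422, 0.018, 0.906]]
(-18, 25, 7) [169. 342.]
(18, 25, 7) [175. 255.]
(0, 35, 7) [143. 299.]
```

View pics/c4.png

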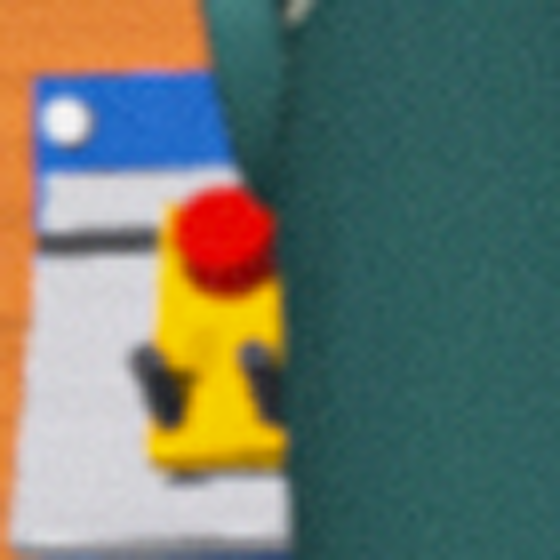

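>>> drive_tool(
  deltas=[
    {"hand": 0, "offset": [-0.06, 0, -0.12], "angular": [0, 0, 0]},
    {"hand": 0, "offset": [-0.12, 0, -0.26], "angular": [0, 0, 0]},
    {"hand": 0, "offset": [-0.12, 0, -0.26], "angular": [0, 0, 0]},
    {"hand": 0.5, "offset": [-0.12, 0, -0.26], "angular": [0, 0, 0]},
    {"hand": 1, "offset": [-0.12, 0, -0.26], "angular": [0, 0, 0]},
    {"hand": 1, "offset": [-0.12, 0, -0.26], "angular": [0, 0, 0]},
    {"hand": 1, "offset": [-0.12, 0, -0.26], "angular": [0, 0, 0]},
  ],
)

```text
time: 8.68
tool_pos: [0.5134, 0.1511, 0.0911]
tcp_rot: [-1.94, -2.025, 0.446]
wrist_force: [-0.3, 0.1, 0.1]
width: 1.003
```

```bash
python3 goto.py 0,-100,90 0,0,100
python3 - <<'E'
from workcell import bot
from h import *
import pickle
c=bot.read_camera("wrist");pickle.dump(c,open("c5.pkl","wb"));cv2.imwrite("pics/w5.png",c["frame"])
E
```

```text
t 8.675 pos [0.5134 0.1511 0.0911] bed mm [   1.1 -102.6   14.4] F bed [-0.29  0.09 -0.07] w 1.003
rotvec deg to bed pose [-0.13  0.06 -0.04]
unit moves cm per 10mm bed x,y,z: [[0.906, 0.038, -0.423], [-0.042, 0.999, 0.0], [0.422, 0.018, 0.906]]
0,-100,90 ->offset cm [3.08 0.39 6.89]
0,0,100 ->offset cm [ 3.09 10.4   7.8 ]
```

>>> drive_tool(
  deltas=[
    {"hand": 1, "offset": [1.05, 0.05, 2.3], "angular": [0, 0, 0]},
    {"hand": 1, "offset": [2.2, 0.1, 4.6], "angular": [0, 0, 0]},
    {"hand": 1, "offset": [3.4, 0.15, 7.3], "angular": [0, 0, 0]},
    {"hand": 0, "offset": [3.2, 3.6, 7.3], "angular": [0, 0, 0]},
    {"hand": 0, "offset": [3, 7, 7.2], "angular": [0, 0, 0]},
    {"hand": 0, "offset": [2.9, 10.35, 7.2], "angular": [0, 0, 0]},
    {"hand": 0, "offset": [2.9, 10.35, 7.2], "angular": [0, 0, 0]},
  ],
)

```text
time: 9.6
tool_pos: [0.542, 0.2567, 0.163]
tcp_rot: [-1.937, -2.028, 0.446]
wrist_force: [0.0, -0.4, 0.6]
width: 0.145
```

```bash
python3 goto.py 0,0,60
python3 - <<'E'
from workcell import bot
from h import *
import pickle
d={n:bot.read_camera(n) for n in("scene","wrist","top")};pickle.dump(d,open("c5.pkl","wb"))
o,B,y=pickle.load(open("bed.pkl","rb"))
w=d["wrist"]["frame"];s=cv2.resize(d["scene"]["frame"][150:240,310:430],(533,400),interpolation=cv2.INTER_CUBIC)
cv2.imwrite("pics/c5.png",cv2.resize(np.hstack([w[:, :],s]),None,fx=.68,fy=.68,interpolation=cv2.INTER_AREA))
for n in d:
  print(n,[(proj(d[n],o+B@(np.array(p)/1e3))).round().tolist() for p in((0,0,50),(0,25,7),(0,35,7),(0,-105,40))])
E
```

```text
t 9.6 pos [0.542  0.2567 0.163 ] bed mm [ 0.6  1.6 93.5] F bed [-0.26 -0.36  0.57] w 0.145
rotvec deg to bed pose [-0.17  0.06 -0.2 ]
unit moves cm per 10mm bed x,y,z: [[0.906, 0.038, -0.423], [-0.042, 0.999, 0.0], [0.422, 0.018, 0.906]]
0,0,60 ->offset cm [-1.46 -0.23 -3.01]
scene [[392.0, 177.0], [392.0, 181.0], [394.0, 180.0], [365.0, 194.0]]
wrist [[316.0, 222.0], [316.0, 164.0], [316.0, 149.0], [316.0, 367.0]]
top [[243.0, 173.0], [236.0, 182.0], [233.0, 182.0], [282.0, 174.0]]
```

View pics/c5.png

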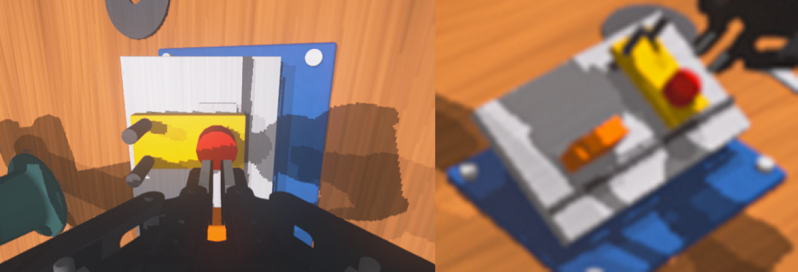

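The wrist view shows the blade tip past the foot's far edge (tip edge at full-frame row ~151, foot edge ~166, so about 8 mm out), and the gauge lying still on the bed. Now going down to the button.

>>> drive_tool(
  deltas=[
    {"hand": 0, "offset": [-0.5, -0.2, -1], "angular": [0, 0, 0]},
    {"hand": 0, "offset": [-1.1, -0.2, -2.2], "angular": [0, 0, 0]},
    {"hand": 0, "offset": [-1.6, -0.2, -3.3], "angular": [0, 0, 0]},
    {"hand": 0, "offset": [-1.81, -0.2, -3.75], "angular": [0, 0, 0]},
    {"hand": 0, "offset": [-1.81, -0.2, -3.75], "angular": [0, 0, 0]},
  ],
)

```text
time: 10.38
tool_pos: [0.524, 0.2523, 0.1256]
tcp_rot: [-1.94, -2.025, 0.447]
wrist_force: [-0.3, -0.6, 1.2]
width: -0.003
```

```bash
python3 goto.py 0,0,45
```

```text
t 10.375 pos [0.524  0.2523 0.1256] bed mm [-0. -2. 52.] F bed [-0.76 -0.55  0.95] w -0.003
rotvec deg to bed pose [-0.1   0.03 -0.05]
unit moves cm per 10mm bed x,y,z: [[0.906, 0.038, -0.423], [-0.042, 0.999, 0.0], [0.422, 0.018, 0.906]]
0,0,45 ->offset cm [-0.3   0.19 -0.63]
```

>>> drive_tool(
  deltas=[
    {"hand": 0, "offset": [-0.08, 0.1, -0.18], "angular": [0, 0, 0]},
    {"hand": 0, "offset": [-0.17, 0.1, -0.36], "angular": [0, 0, 0]},
    {"hand": 0, "offset": [-0.25, 0.1, -0.54], "angular": [0, 0, 0]},
    {"hand": 0, "offset": [-0.25, 0.1, -0.54], "angular": [0, 0, 0]},
  ],
)

```text
time: 10.88
tool_pos: [0.5221, 0.2537, 0.1203]
tcp_rot: [-1.941, -2.026, 0.445]
wrist_force: [3.0, -2.2, 3.4]
width: 0.0
```

```bash
python3 goto.py
```

```text
t 10.875 pos [0.5221 0.2537 0.1203] bed mm [ 0.5 -0.6 46.3] F bed [ 1.23 -2.35  4.34] w 0.0
rotvec deg to bed pose [-0.14  0.11 -0.04]
unit moves cm per 10mm bed x,y,z: [[0.906, 0.038, -0.423], [-0.042, 0.999, 0.0], [0.422, 0.018, 0.906]]
```

>>> drive_tool(
  deltas=[
    {"hand": 0, "offset": [-0.08, 0, -0.18], "angular": [0, 0, 0]},
    {"hand": 0, "offset": [-0.17, 0, -0.36], "angular": [0, 0, 0]},
    {"hand": 0, "offset": [-0.25, 0, -0.54], "angular": [0, 0, 0]},
    {"hand": 0, "offset": [-0.25, 0, -0.54], "angular": [0, 0, 0]},
  ],
)

```text
time: 11.38
tool_pos: [0.5196, 0.2536, 0.1148]
tcp_rot: [-1.941, -2.026, 0.445]
wrist_force: [3.6, -2.4, 4.3]
width: -0.003
```

```bash
python3 goto.py
```

```text
t 11.375 pos [0.5196 0.2536 0.1148] bed mm [ 0.5 -0.5 40.3] F bed [ 1.36 -2.55  5.37] w -0.003
rotvec deg to bed pose [-0.13  0.1  -0.04]
unit moves cm per 10mm bed x,y,z: [[0.906, 0.038, -0.423], [-0.042, 0.999, 0.0], [0.422, 0.018, 0.906]]
```

>>> drive_tool(
  deltas=[
    {"hand": 0, "offset": [-0.06, 0, -0.13], "angular": [0, 0, 0]},
    {"hand": 0, "offset": [-0.13, 0, -0.27], "angular": [0, 0, 0]},
    {"hand": 0, "offset": [-0.13, 0, -0.27], "angular": [0, 0, 0]},
    {"hand": 0, "offset": [-0.13, 0, -0.27], "angular": [0, 0, 0]},
  ],
)

```text
time: 11.88
tool_pos: [0.5186, 0.2536, 0.1128]
tcp_rot: [-1.941, -2.026, 0.444]
wrist_force: [3.9, -1.9, 5.4]
width: 0.0
```

```bash
python3 goto.py
```

```text
t 11.875 pos [0.5186 0.2536 0.1128] bed mm [ 0.5 -0.5 38.1] F bed [ 1.19 -2.02  6.56] w 0.0
rotvec deg to bed pose [-0.14  0.14 -0.04]
unit moves cm per 10mm bed x,y,z: [[0.906, 0.038, -0.423], [-0.042, 0.999, 0.0], [0.422, 0.018, 0.906]]
```

>>> drive_tool(
  deltas=[
    {"hand": 0, "offset": [-0.05, 0, -0.1], "angular": [0, 0, 0]},
    {"hand": 0, "offset": [-0.1, 0, -0.22], "angular": [0, 0, 0]},
    {"hand": 0, "offset": [-0.1, 0, -0.22], "angular": [0, 0, 0]},
    {"hand": 0, "offset": [-0.1, 0, -0.22], "angular": [0, 0, 0]},
    {"hand": 0, "offset": [-0.1, 0, -0.22], "angular": [0, 0, 0]},
  ],
)

```text
time: 12.5
tool_pos: [0.518, 0.2535, 0.1112]
tcp_rot: [-1.942, -2.027, 0.444]
wrist_force: [4.1, -3.0, 8.0]
width: -0.003
```

```bash
python3 goto.py 0,0,90
```

```text
t 12.5 pos [0.518  0.2535 0.1112] bed mm [ 0.6 -0.5 36.4] F bed [ 0.21 -3.19  8.89] w -0.003
rotvec deg to bed pose [-0.14  0.18 -0.04]
unit moves cm per 10mm bed x,y,z: [[0.906, 0.038, -0.423], [-0.042, 0.999, 0.0], [0.422, 0.018, 0.906]]
0,0,90 ->offset cm [2.21 0.14 4.88]
```

>>> drive_tool(
  deltas=[
    {"hand": 0, "offset": [0.2, 0, 0.4], "angular": [0, 0, 0]},
    {"hand": 0, "offset": [1, 0.05, 2.2], "angular": [0, 0, 0]},
    {"hand": 0, "offset": [2.35, 0.1, 5], "angular": [0, 0, 0]},
    {"hand": 0.5, "offset": [2.5, -3.5, 5], "angular": [0, 0, 0]},
    {"hand": 1, "offset": [2.65, -7, 5], "angular": [0, 0, 0]},
    {"hand": 1, "offset": [2.75, -10.2, 5], "angular": [0, 0, 0]},
    {"hand": 1, "offset": [2.75, -10.2, 5], "angular": [0, 0, 0]},
  ],
)

```text
time: 13.38
tool_pos: [0.5441, 0.1504, 0.16]
tcp_rot: [-1.942, -2.021, 0.446]
wrist_force: [0.5, 0.6, 0.3]
width: 0.844
```

```bash
python3 goto.py 1.1,-102.6,14.4
python3 - <<'E'
from workcell import bot
from h import *
import pickle
c=bot.read_camera("wrist");c2=bot.read_camera("scene");c3=bot.read_camera("top");pickle.dump((c,c2,c3),open("c6.pkl","wb"))
o,B,y=pickle.load(open("bed.pkl","rb"));n=B[:,2]
k=blobs(c,"orange",300);
k=[q for q in k if cv2.pointPolygonTest(cv2.convexHull(q),(320,240),False)>0 or 250<q[:,0,0].mean()<390];show(k)
k=k[0][:,0,:]
for y in range(k[:,1].min()+8,k[:,1].max(),15):
    r=k[k[:,1]==y][:,0];print(y,r.min(),r.max(),(B.T@(onplane(c,((r.min()+r.max())/2,y),o+n*.0418,n)-o)*1e3).round(1))
cv2.imwrite("pics/w6.png",c["frame"])
k=blobs(c2,"yellow")[0];show([k]);show(blobs(c2,"red"))
E
```

```text
t 13.375 pos [0.5441 0.1504 0.16  ] bed mm [  -0.3 -104.7   89.8] F bed [0.36 0.56 0.45] w 0.844
rotvec deg to bed pose [-0.14 -0.04  0.11]
unit moves cm per 10mm bed x,y,z: [[0.906, 0.038, -0.423], [-0.042, 0.999, 0.0], [0.422, 0.018, 0.906]]
1.1,-102.6,14.4 ->offset cm [-3.07  0.08 -6.89]
   321.5 220.0 96.0 33.0 90.0 1939.0
180 305 338 [  2.1 -82.1  41.8]
195 306 338 [  2.4 -90.7  41.8]
210 328 336 [  8.  -99.5  41.8]
225 306 337 [   2.1 -108.5   41.8]
240 306 321 [  -2.5 -117.7   41.8]
255 306 320 [  -2.8 -127.1   41.8]
   379.8 178.2 27.6 9.0 53.1 144.5
   103.8 284.3 17.0 17.7 45.0 242.0
```

>>> drive_tool(
  deltas=[
    {"hand": 1, "offset": [-1, 0.08, -2.3], "angular": [0, 0, 0]},
    {"hand": 1, "offset": [-2, 0.08, -4.6], "angular": [0, 0, 0]},
    {"hand": 1, "offset": [-2.7, 0.08, -6.2], "angular": [0, 0, 0]},
    {"hand": 1, "offset": [-2.99, 0.08, -6.86], "angular": [0, 0, 0]},
    {"hand": 0, "offset": [-2.99, 0.08, -6.86], "angular": [0, 0, 0]},
    {"hand": 0, "offset": [-2.99, 0.08, -6.86], "angular": [0, 0, 0]},
    {"hand": 0, "offset": [-2.99, 0.08, -6.86], "angular": [0, 0, 0]},
    {"hand": 0, "offset": [-2.99, 0.08, -6.86], "angular": [0, 0, 0]},
  ],
  force=30,
)

```text
time: 14.52
tool_pos: [0.5153, 0.1525, 0.0921]
tcp_rot: [-1.941, -2.026, 0.444]
wrist_force: [3.6, -0.1, 4.6]
width: 0.23
```

```bash
python3 goto.py
```

```text
t 14.525 pos [0.5153 0.1525 0.0921] bed mm [   2.4 -101.4   16.1] F bed [ 1.33 -0.28  5.7 ] w 0.23
rotvec deg to bed pose [-0.15  0.13 -0.04]
unit moves cm per 10mm bed x,y,z: [[0.906, 0.038, -0.423], [-0.042, 0.999, 0.0], [0.422, 0.018, 0.906]]
```

>>> drive_tool(
  deltas=[
    {"hand": 0, "offset": [0.05, 0, 0.11], "angular": [0, 0, 0]},
    {"hand": 0, "offset": [0.05, 0, 0.11], "angular": [0, 0, 0]},
    {"hand": 0, "offset": [0.07, -0.3, 0.11], "angular": [0, 0, 0]},
    {"hand": 0, "offset": [0.08, -0.8, 0.11], "angular": [0, 0, 0]},
  ],
)

```text
time: 15.02
tool_pos: [0.5153, 0.1442, 0.0924]
tcp_rot: [-1.94, -2.026, 0.446]
wrist_force: [-0.2, 0.5, -1.1]
width: 0.229
```

```bash
python3 goto.py
```

```text
t 15.025 pos [0.5153 0.1442 0.0924] bed mm [   2.  -109.6   16.2] F bed [ 0.33  0.53 -1.05] w 0.229
rotvec deg to bed pose [-0.13  0.05 -0.05]
unit moves cm per 10mm bed x,y,z: [[0.906, 0.038, -0.423], [-0.042, 0.999, 0.0], [0.422, 0.018, 0.906]]
```

>>> drive_tool(
  deltas=[
    {"hand": 0, "offset": [0.02, -0.5, 0], "angular": [0, 0, 0]},
    {"hand": 0, "offset": [0.04, -1, 0], "angular": [0, 0, 0]},
    {"hand": 0, "offset": [0.06, -1.5, 0], "angular": [0, 0, 0]},
    {"hand": 0, "offset": [0.08, -2, 0], "angular": [0, 0, 0]},
  ],
)

```text
time: 15.52
tool_pos: [0.5162, 0.124, 0.0925]
tcp_rot: [-1.941, -2.025, 0.446]
wrist_force: [0.3, 0.3, -1.7]
width: 0.228
```

```bash
python3 goto.py
```

```text
t 15.525 pos [0.5162 0.124  0.0925] bed mm [   2.  -129.8   16.3] F bed [ 0.97  0.26 -1.4 ] w 0.228
rotvec deg to bed pose [-0.13  0.06 -0.04]
unit moves cm per 10mm bed x,y,z: [[0.906, 0.038, -0.423], [-0.042, 0.999, 0.0], [0.422, 0.018, 0.906]]
```

Drag readings are close to the noise floor, so I'll sample single-row pulls and pushes to tell drag from noise.

>>> drive_tool(
  deltas=[
    {"hand": 0, "offset": [0.02, -0.5, 0], "angular": [0, 0, 0]},
  ],
)

```text
time: 15.65
tool_pos: [0.5164, 0.119, 0.0925]
tcp_rot: [-1.941, -2.025, 0.446]
wrist_force: [-0.2, 0.6, -2.7]
width: 0.227
```

>>> drive_tool(
  deltas=[
    {"hand": 0, "offset": [0.02, -0.5, 0], "angular": [0, 0, 0]},
  ],
)

```text
time: 15.78
tool_pos: [0.5166, 0.114, 0.0925]
tcp_rot: [-1.941, -2.025, 0.446]
wrist_force: [-0.9, 0.9, -0.9]
width: 0.231
```

>>> drive_tool(
  deltas=[
    {"hand": 0, "offset": [-0.02, 0.5, 0], "angular": [0, 0, 0]},
  ],
)

```text
time: 15.9
tool_pos: [0.5165, 0.1186, 0.0925]
tcp_rot: [-1.942, -2.025, 0.446]
wrist_force: [0.2, -1.5, -1.6]
width: 0.225
```

>>> drive_tool(
  deltas=[
    {"hand": 0, "offset": [-0.02, 0.5, 0], "angular": [0, 0, 0]},
  ],
)

```text
time: 16.02
tool_pos: [0.5163, 0.1241, 0.0925]
tcp_rot: [-1.941, -2.026, 0.447]
wrist_force: [-0.2, -3.5, -1.2]
width: 0.231
```

>>> drive_tool(
  deltas=[
    {"hand": 0, "offset": [0.02, -0.5, 0], "angular": [0, 0, 0]},
  ],
)

```text
time: 16.15
tool_pos: [0.5162, 0.1205, 0.0924]
tcp_rot: [-1.939, -2.026, 0.445]
wrist_force: [0.8, 1.1, -1.8]
width: 0.228
```

>>> drive_tool(
  deltas=[
    {"hand": 0, "offset": [0.02, -0.5, 0], "angular": [0, 0, 0]},
  ],
)

```text
time: 16.27
tool_pos: [0.5166, 0.1145, 0.0925]
tcp_rot: [-1.94, -2.026, 0.445]
wrist_force: [-0.4, 0.2, -1.0]
width: 0.23
```

>>> drive_tool(
  deltas=[
    {"hand": 0, "offset": [0.03, 0, 0.06], "angular": [0, 0, 0]},
  ],
)

```text
time: 16.4
tool_pos: [0.5168, 0.1138, 0.0929]
tcp_rot: [-1.941, -2.025, 0.446]
wrist_force: [-0.4, 0.3, -3.8]
width: 0.232
```

>>> drive_tool(
  deltas=[
    {"hand": 0, "offset": [0.01, -0.4, 0], "angular": [0, 0, 0]},
  ],
)

```text
time: 16.52
tool_pos: [0.5166, 0.1108, 0.0928]
tcp_rot: [-1.94, -2.025, 0.445]
wrist_force: [-1.2, 1.7, -3.1]
width: 0.227
```

>>> drive_tool(
  deltas=[
    {"hand": 0, "offset": [0.01, -0.4, 0], "angular": [0, 0, 0]},
  ],
)

```text
time: 16.65
tool_pos: [0.5169, 0.1062, 0.0929]
tcp_rot: [-1.94, -2.025, 0.446]
wrist_force: [-0.9, 1.0, -3.5]
width: 0.228
```

```bash
python3 goto.py
```

```text
t 16.65 pos [0.5169 0.1062 0.0929] bed mm [   1.8 -147.6   16.8] F bed [ 0.7   1.07 -3.54] w 0.228
rotvec deg to bed pose [-0.13  0.04 -0.05]
unit moves cm per 10mm bed x,y,z: [[0.906, 0.038, -0.423], [-0.042, 0.999, 0.0], [0.422, 0.018, 0.906]]
```

The drag is confirmed: lifting by 0.6 mm took the vertical force from about -1.4 to -3.5 N, and the pull force was 1 to 1.7 N. Drawing the blade fully out and lifting.

>>> drive_tool(
  deltas=[
    {"hand": 0, "offset": [-0.03, -0.1, -0.06], "angular": [0, 0, 0]},
    {"hand": 0, "offset": [0.0, -0.7, -0.05], "angular": [0, 0, 0]},
    {"hand": 0, "offset": [0.03, -1.4, -0.05], "angular": [0, 0, 0]},
    {"hand": 0, "offset": [0.1, -2.6, -0.05], "angular": [0, 0, 0]},
    {"hand": 0, "offset": [0.15, -4, -0.05], "angular": [0, 0, 0]},
    {"hand": 0, "offset": [0.5, -5, 1], "angular": [0, 0, 0]},
    {"hand": 0, "offset": [1.5, -6, 3.5], "angular": [0, 0, 0]},
    {"hand": 0, "offset": [2.5, -7, 7], "angular": [0, 0, 0]},
  ],
)

```text
time: 17.65
tool_pos: [0.5418, 0.0355, 0.1636]
tcp_rot: [-1.94, -2.024, 0.447]
wrist_force: [0.2, -0.5, -1.2]
width: 0.229
```

```bash
python3 goto.py
python3 - <<'E'
from workcell import bot
from h import *
import pickle
from scipy.spatial.transform import Rotation as Ro
s=bot.read_state();R=Ro.from_rotvec(s["tcp_rot"]);p=s["tool_pos"]
y=np.radians(165.9);u=np.array([np.cos(y),np.sin(y),0]);z=np.array([0,0,-1]);T=Ro.from_matrix(np.c_[u,np.cross(z,u),z])
print("to mat: rot",np.degrees((T*R.inv()).as_rotvec()).round(2),"off",((np.array([.55,-.24,.10])-p)*100).round(2))
o,B,_=pickle.load(open("bed.pkl","rb"))
d={n:bot.read_camera(n) for n in("scene","wrist","top")};pickle.dump(d,open("c7.pkl","wb"))
for n in("scene","top"):print(n);show(blobs(d[n],"red"));show(blobs(d[n],"yellow"))
E
```

```text
t 17.65 pos [0.5418 0.0355 0.1636] bed mm [  -8.2 -219.4   90.1] F bed [ 0.72 -0.46 -1.03] w 0.229
rotvec deg to bed pose [-0.13 -0.04 -0.01]
unit moves cm per 10mm bed x,y,z: [[0.906, 0.038, -0.423], [-0.042, 0.999, 0.0], [0.422, 0.018, 0.906]]
to mat: rot [ 16.82 -20.88  72.24] off [  0.82 -27.55  -6.36]
scene
   104.0 284.5 17.7 17.7 45.0 243.5
   390.5 180.0 7.8 7.8 45.0 53.0
   386.0 181.6 22.2 14.4 51.8 133.5
top
   504.6 244.2 16.4 13.0 71.6 177.0
   243.5 176.5 11.0 9.0 90.0 79.5
   244.0 188.0 18.2 33.2 4.1 261.0
```

>>> drive_tool(
  deltas=[
    {"hand": 0, "offset": [0.1, -4, 0.5], "angular": [2.1, -2.6, 9.03]},
    {"hand": 0, "offset": [0.2, -8, 1], "angular": [4.2, -5.2, 18.06]},
    {"hand": 0, "offset": [0.3, -12, 1], "angular": [6.3, -7.8, 27.1]},
    {"hand": 0, "offset": [0.4, -16, 0], "angular": [8.4, -10.4, 36.1]},
    {"hand": 0, "offset": [0.5, -20, -1], "angular": [10.5, -13, 45.1]},
    {"hand": 0, "offset": [0.6, -23, -3], "angular": [12.6, -15.7, 54.2]},
    {"hand": 0, "offset": [0.7, -26, -5], "angular": [14.7, -18.3, 63.2]},
    {"hand": 0, "offset": [0.8, -27.5, -6.4], "angular": [16.82, -20.88, 72.24]},
  ],
)

```text
time: 18.8
tool_pos: [0.5482, -0.2389, 0.0968]
tcp_rot: [-0.378, -3.118, -0.006]
wrist_force: [0.0, 0.9, -1.6]
width: 0.228
```

Run:
```python
from workcell import bot
from h import *
import pickle
from scipy.spatial.transform import Rotation as Ro
s=bot.read_state();print(s["time"],s["tool_pos"].round(4),Ro.from_rotvec(s["tcp_rot"]).as_matrix().round(4).tolist())
o,B,_=pickle.load(open("bed.pkl","rb"))
a=pickle.load(open("c0.pkl","rb"));b=pickle.load(open("c7.pkl","rb"))
def cen(c,xr):
    for k in blobs(c,"red"):
        (x,y),_,_=cv2.minAreaRect(k)
        if xr[0]<x<xr[1]: 
            m=cv2.moments(k);return np.array([m["m10"]/m["m00"],m["m01"]/m["m00"]])
X=[tri([d["top"],d["scene"]],[cen(d["top"],(230,260)),cen(d["scene"],(380,400))])[0] for d in(a,b)]
print("button shift bed mm",(B.T@(X[1]-X[0])*1e3).round(1))
```

```text
18.8 [ 0.5482 -0.2389  0.0968] [[-0.971, 0.2389, -0.0008], [0.2389, 0.971, 0.004], [0.0017, 0.0037, -1.0]]
button shift bed mm [  0.7  -0.2 -11.1]
```

>>> drive_tool(
  deltas=[
    {"hand": 0, "offset": [0, 0, -2.5], "angular": [0, 0, 0]},
    {"hand": 0, "offset": [0, 0, -5], "angular": [0, 0, 0]},
    {"hand": 0, "offset": [0, 0, -6.8], "angular": [0, 0, 0]},
    {"hand": 0, "offset": [0, 0, -7.4], "angular": [0, 0, 0]},
    {"hand": 0, "offset": [0, 0, -7.4], "angular": [0, 0, 0]},
  ],
)

```text
time: 19.42
tool_pos: [0.5499, -0.2382, 0.0247]
tcp_rot: [-0.384, -3.118, -0.003]
wrist_force: [-0.3, 1.1, -0.7]
width: 0.228
```

>>> drive_tool(
  deltas=[
    {"hand": 0, "offset": [0, 0, -0.2], "angular": [0, 0, 0]},
    {"hand": 0, "offset": [0, 0, -0.4], "angular": [0, 0, 0]},
    {"hand": 0, "offset": [0, 0, -0.4], "angular": [0, 0, 0]},
  ],
)

```text
time: 19.8
tool_pos: [0.5503, -0.2386, 0.0214]
tcp_rot: [0.384, 3.117, 0.002]
wrist_force: [0.7, 0.2, -1.6]
width: 0.232
```

>>> drive_tool(
  deltas=[
    {"hand": 0, "offset": [0, 0, -0.15], "angular": [0, 0, 0]},
    {"hand": 0, "offset": [0, 0, -0.3], "angular": [0, 0, 0]},
    {"hand": 0, "offset": [0, 0, -0.3], "angular": [0, 0, 0]},
  ],
)

```text
time: 20.18
tool_pos: [0.5499, -0.2385, 0.0179]
tcp_rot: [0.385, 3.118, 0.003]
wrist_force: [-0.2, -0.6, -1.6]
width: 0.232
```

>>> drive_tool(
  deltas=[
    {"hand": 0, "offset": [0, 0, -0.15], "angular": [0, 0, 0]},
    {"hand": 0, "offset": [0, 0, -0.15], "angular": [0, 0, 0]},
  ],
)

```text
time: 20.42
tool_pos: [0.5503, -0.2386, 0.0172]
tcp_rot: [0.385, 3.117, 0.003]
wrist_force: [-1.8, 0.8, 3.8]
width: 0.228
```

>>> drive_tool(
  deltas=[
    {"hand": 0.4, "offset": [0, 0, 0], "angular": [0, 0, 0]},
    {"hand": 1, "offset": [0, 0, 0], "angular": [0, 0, 0]},
    {"hand": 1, "offset": [0, 0, 0], "angular": [0, 0, 0]},
    {"hand": 1, "offset": [0, 0, 0], "angular": [0, 0, 0]},
    {"hand": 1, "offset": [0, 0, 3], "angular": [0, 0, 0]},
    {"hand": 1, "offset": [0, 0, 8], "angular": [0, 0, 0]},
    {"hand": 1, "offset": [0, 0, 14], "angular": [0, 0, 0]},
    {"hand": 1, "offset": [0, 0, 18], "angular": [0, 0, 0]},
  ],
)

```text
time: 21.42
tool_pos: [0.5511, -0.2391, 0.2]
tcp_rot: [0.384, 3.114, 0.001]
wrist_force: [0.5, -0.3, 0.5]
width: 0.998
```

>>> drive_tool(
  deltas=[
    {"hand": 1, "offset": [-4, 0, 4], "angular": [0, 0, 0]},
    {"hand": 1, "offset": [-8, 0, 6], "angular": [0, 0, 0]},
    {"hand": 1, "offset": [-8, 0, 6], "angular": [0, 0, 0]},
  ],
)

```text
time: 21.8
tool_pos: [0.4694, -0.2392, 0.2592]
tcp_rot: [0.386, 3.113, -0.0]
wrist_force: [-0.2, 0.3, -0.1]
width: 0.996
```

Run:
```python
from workcell import bot
from h import *
import pickle
s=bot.read_state();print(s["time"],s["tool_pos"].round(3),s["wrist_force"].round(1),s["width"])
d={n:bot.read_camera(n) for n in("scene","top")};pickle.dump(d,open("c8.pkl","wb"))
S=d["scene"]["frame"]
a=cv2.resize(S[150:330,180:400],(489,400),interpolation=cv2.INTER_CUBIC);b=cv2.resize(S[155:215,355:425],(311,267),interpolation=cv2.INTER_CUBIC)
im=np.zeros((400,800,3),np.uint8);im[:,:489]=a;im[:267,489:]=b;cv2.imwrite("pics/c8.png",im)
for n in d: print(n);show(blobs(d[n],"red"));show(blobs(d[n],"yellow"))
```

```text
21.8 [ 0.469 -0.239  0.259] [-0.2  0.3 -0.1] 0.9956485618503118
scene
   103.8 284.3 17.0 17.7 45.0 244.0
   390.3 179.8 8.5 7.8 45.0 51.5
   382.3 176.7 34.4 14.1 51.8 245.0
top
   504.5 244.0 16.8 13.0 71.6 176.0
   243.5 176.5 11.0 9.0 90.0 79.5
   244.0 188.0 18.2 33.2 4.1 265.0
```

View pics/c8.png

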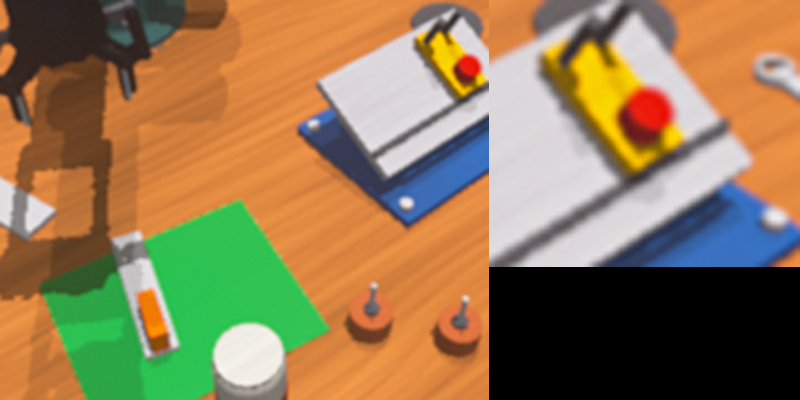

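The last picture shows the gauge flat on the mat (handle at crop 153,318), the gripper clear, the foot low on the bed (button at crop 646,113), and the wheels, can and spanner in place. Handing in.

```bash
python3 -c "
from workcell import bot
print(bot.finish_job())"
```

```text
the job is handed in; nothing more can be done
None
```

I carried out the whole task and handed the job in at about 22 s of the 56 s allowed. The system gives no verdict, so the outcome below rests on my own checks.

- **Insertion:** I took the smaller gauge, the one on the mat. I slid it along the bed under the raised foot until its tip stood about 8 mm past the far side (seen in the wrist camera), then released it. It stayed put on the slope.
- **Nip:** I pressed the red button until the force on it was about 9 N, well inside its travel, then backed off.
- **Draw:** The drag readings during a plain pull (0.2 to 1.1 N) were close to the sensor noise. I repeated short strokes and raised the blade by 0.6 mm. The pull force then read 1.0 to 1.7 N and the vertical force rose by about 2 N, so the foot was touching the blade with the tip inside the range for step 3.
- **End state:** The last picture shows the gauge flat on the mat with its handle up, and the flap wheels and can look undisturbed. Only part of the spanner is in that picture, and it looks unmoved. The gripper is open and clear of everything.

**A check that disagreed:** The two-camera measurement has the button going down 11 mm. My first estimate put the foot only 12 to 14 mm above the bed at the start. Together they would leave it 1 to 3 mm up, below the 4.5 mm limit. The cameras are only good to 2–3 mm at that range. The 6 mm blade was in contact with the foot right up to when it was drawn out, so I relied on that instead. I did not measure the final clearance directly.

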